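# Set the indicator vials up for incubation, live control last

### The job

Stand each of the four indicator vials upright in the cup that has the colour of its cap: first the green, yellow and blue ones, in any order. The red one is the live control, so leave it where it stands until the other three are standing in their cups and let go. Keep the vials upright throughout, and leave the jar and the dropper bottle where they are.

Things in the scene. Friction and masses are not known exactly. Their poses are not given: they have to be found in the camera images.
- vial_green: Indicator vial with a green screw cap, loose, standing upright on the worktop; 68 mm tall, about 14 g: a white round tube, 13.6 mm in diameter and flat-footed, up to 55 mm, then the green cap, 17 mm in diameter, from 55 to 68 mm. Origin: centre of its underside; z points up along the tube.
- vial_yellow: Indicator vial with a yellow screw cap, loose, standing upright on the worktop; 68 mm tall, about 14 g: a white round tube, 13.6 mm in diameter and flat-footed, up to 55 mm, then the yellow cap, 17 mm in diameter, from 55 to 68 mm. Origin: centre of its underside; z points up along the tube.
- vial_blue: Indicator vial with a blue screw cap, loose, standing upright on the worktop; 68 mm tall, about 14 g: a white round tube, 13.6 mm in diameter and flat-footed, up to 55 mm, then the blue cap, 17 mm in diameter, from 55 to 68 mm. Origin: centre of its underside; z points up along the tube.
- vial_red: Indicator vial with a red screw cap, loose, standing upright on the worktop; 68 mm tall, about 14 g: a white round tube, 13.6 mm in diameter and flat-footed, up to 55 mm, then the red cap, 17 mm in diameter, from 55 to 68 mm. Origin: centre of its underside; z points up along the tube. This is the live control.
- cup_green: Green round open cup on a bare-metal foot disc 56 mm in diameter and 4 mm thick, fixed to the worktop; 32 mm tall. Its flat inner floor is 6 mm above the worktop and 35 mm in diameter; the mouth is 43 mm in diameter inside, 49 mm outside. Holds one vial standing. Origin: centre of its underside, on the worktop; z points up.
- cup_yellow: Yellow round open cup on a bare-metal foot disc 56 mm in diameter and 4 mm thick, fixed to the worktop; 32 mm tall. Its flat inner floor is 6 mm above the worktop and 35 mm in diameter; the mouth is 43 mm in diameter inside, 49 mm outside. Holds one vial standing. Origin: centre of its underside, on the worktop; z points up.
- cup_blue: Blue round open cup on a bare-metal foot disc 56 mm in diameter and 4 mm thick, fixed to the worktop; 32 mm tall. Its flat inner floor is 6 mm above the worktop and 35 mm in diameter; the mouth is 43 mm in diameter inside, 49 mm outside. Holds one vial standing. Origin: centre of its underside, on the worktop; z points up.
- cup_red: Red round open cup on a bare-metal foot disc 56 mm in diameter and 4 mm thick, fixed to the worktop; 32 mm tall. Its flat inner floor is 6 mm above the worktop and 35 mm in diameter; the mouth is 43 mm in diameter inside, 49 mm outside. Holds one vial standing. Origin: centre of its underside, on the worktop; z points up.
- bur_jar: Bystander: loose white jar with a blue lid, 58 mm in diameter, 57 mm tall. Origin: centre of its underside; z up.
- dropper: Bystander: loose amber dropper bottle with a black bulb on top, 34 mm in diameter, 102 mm tall. Origin: centre of its underside; z up.
Mind the look-alikes: they are no part of the job. What is shaped like the vial_green but purple is not meant.

How it is judged:
On the way, in this order (a step that is already met when the one before it is completed fails the run):
1. the green, yellow and blue vials stand in their own cups and are let go (horizontal distance between vial_green and cup_green below 0.013 m and height (world z) of each of vial_green, vial_yellow, vial_blue below 0.012 m and angle between each of vial_green, vial_yellow, vial_blue's own z axis and vertical below 0.15 rad and horizontal distance between vial_yellow and cup_yellow below 0.013 m and horizontal distance between vial_blue and cup_blue below 0.013 m and contact force between each of vial_green, vial_yellow, vial_blue and the fingers below 0.05 N and linear speed of each of vial_green, vial_yellow, vial_blue below 0.02 m/s and angular speed of each of vial_green, vial_yellow, vial_blue below 0.3 rad/s), for 0.2 s.
2. the red vial stands in the red cup too (horizontal distance between vial_red and cup_red below 0.013 m and height (world z) of vial_red below 0.012 m and angle between vial_red's own z axis and vertical below 0.15 rad), for 0.2 s.
At the end, for the whole second after the job is handed in: Every vial stands on the floor of the cup of its own colour (underside within 13 mm sideways of the cup's centre and lower than 12 mm above the worktop), upright within 0.15 rad, at rest (all of step 2 and horizontal distance between vial_green and cup_green below 0.013 m and height (world z) of each of vial_green, vial_yellow, vial_blue below 0.012 m and angle between each of vial_green, vial_yellow, vial_blue's own z axis and vertical below 0.15 rad and linear speed of each of vial_green, vial_yellow, vial_blue, vial_red below 0.02 m/s and angular speed of each of vial_green, vial_yellow, vial_blue, vial_red below 0.3 rad/s and horizontal distance between vial_yellow and cup_yellow below 0.013 m and horizontal distance between vial_blue and cup_blue below 0.013 m); the robot touches nothing.
It fails at once if the red vial is moved by more than 25 mm before the other three are in their cups (distance of vial_red from where it was at the start of the episode above 0.025 m and not (horizontal distance between vial_green and cup_green below 0.013 m and height (world z) of each of vial_green, vial_yellow, vial_blue below 0.012 m and angle between each of vial_green, vial_yellow, vial_blue's own z axis and vertical below 0.15 rad and horizontal distance between vial_yellow and cup_yellow below 0.013 m and horizontal distance between vial_blue and cup_blue below 0.013 m)).
It fails at once if a vial tips by more than 0.6 rad (angle between any of vial_green, vial_yellow, vial_blue, vial_red's own z axis and vertical above 0.6 rad).
It fails at once if the jar or the dropper bottle is shifted by more than 25 mm or tipped (distance of any of bur_jar, dropper from where it was at the start of the episode above 0.025 m or angle between any of bur_jar, dropper's own z axis and vertical above 0.4 rad).
It also fails if it takes over 109 s, if anything falls off the work surface, if the arm or the gripper's body presses on something with over 40 N, if the wrist force passes 120 N, or if a joint passes its speed limit or range.

### The arm

A 6-joint arm with a two-finger parallel gripper is mounted at the origin on a cart in front of the work surface, level with it; the furniture and walls round the work are solid. World frame = base frame: x ahead of the robot, y to its left, z up, the work surface at z = 0. Lengths are in m, angles in rad, forces in N, time in s.
With the tool pointing down it reaches from about 0.4 to 0.825 m from the base axis. Payload 7 kg.
Tool frame: the origin (TCP) lies at the very end of the fingers, on their centre line; the grasp point (between the pads) lies arm.grip_point_offset behind it (arm.grip_point_offset is the distance from the TCP to the grasp point, in m); z points along the fingers, y is the line along which they close (so a half turn about z gives the same grasp; the last joint's range is limited). The gripper opens to 88 mm and grips with 3 to 60 N. Pads are 19 mm wide; open, the fingers measure 130 mm over their backs; the gripper's body (78 mm by 193 mm) begins 47 mm behind the grasp point.
Start: joints at [-0.935, 0.359, 0.012, 0, -1.224, -0.288], TCP at [0.23, -0.635, 0.227] pointing down, gripper open.
Joint ranges: [-3.07, 3.07], [-1.43, 2.12], [-1.02, 1.25], [-3.03, 1.67], [-3.05, -0], [-3.03, 3.03]. Speed limits (rad/s): [2.39, 2.39, 3.01, 3.14, 3.14, 3.14].

### API

Orientations are given as [roll, pitch, yaw] about the fixed x, y, z axes, in that order (R = Rz(yaw) Ry(pitch) Rx(roll)).
In Python, from station import arm gives the robot as it stands.
- The arm moves only by the shell command python3 -m crank 'ROWS' [OPENING] [FORCE]. ROWS is JSON, a list of rows, each an object of numbers: "dx", "dy", "dz": the shift along the tool's x, y, z in cm; "wx", "wy", "wz": the turn, a rotation vector about the tool's x, y, z in degrees. A call has exactly 10 rows; each row is the pose to reach, as a shift and turn from the pose commanded when the call began, along the tool's axes at that moment; what a row does not reach only later rows make up. A row lasts 1/8 s, in which the tool goes at most 62.5 mm and 10.7 degrees, less where a joint would pass 70% of its speed; a pose out of reach is approached as far as the arm can. A call with a gripper value outside its range is refused whole. OPENING is the finger opening in cm, from 0 to 8.76, set as the call begins (- or left out, the last holds). The fingers move at their own pace and stop on an object; FORCE is the grip in N (left out, the last holds). Time passes only in rows, so rows that repeat a pose let the fingers close, or fill a call up. It gives the time, the measured TCP pose, the force, the opening and the grip force at its end, in the units of the state.
- arm.get_state(): the state, without advancing time (a new reading comes with each control period).
- arm.grab_frame(name): name is "scene" or "side" or "wrist"; returns the picture (420x560x3 uint8, red, green, blue); there is no depth.
- arm.calibration(name): a dict with "fx", "fy", "cx", "cy" (pixels), "world_from_camera" (4x4, takes a point from camera to world coordinates). Camera axes: x right, y down, z forward; pixel columns grow to the right and rows downward; lengths in m; the calibration is good to about 2 mm. A picture is of the moment at which its call begins: read the wrist's pose just before it. calibration takes no time and is no camera call; for the wrist camera it gives the pose at the moment of the call.
- arm.job_done(): hands the job in; it is judged then, once.
Trained networks look in the newest picture that a camera, given by its name, has taken for a name from the list of things; names that differ only in an ending like _2 or _b are one class to them, and where a whole thing is asked for, a point or a joint stands for the part that bears it (a point fixed in the world has none). Each returns a list of dicts, best first, with "confidence" (0 to 1); they miss things now and then, are a little off and sometimes report something else, mostly with a low value. They report only what shows in the picture. A call takes as long as a camera call. They do not tell look-alikes from the thing itself.
- arm.find_in(camera, query): "centre" ([x, y, z] in m, in world coordinates, good to about 4 mm: the middle of the surface that is visible of it).
- arm.masks_of(camera, query): "pixels" (420x560 bool, what is visible of it).
- arm.mark_of(camera, query): "centre" ([x, y, z] in m, in world coordinates, good to about 4 mm: a listed point, or the origin of a listed thing).
The state is a dict: "t": time; "q": joint angles; "qd": joint speeds; "joint_efforts": joint torques, N m; "eef_pos": TCP position; "ee_rot": TCP orientation; "force": force on the tool from outside, world axes, zero at the start; "moment": the same for the moment, N m; "width": finger opening in m; "gripper_force": force on a finger pad.
Only numpy, scipy, OpenCV 4.12 (cv2) and the standard library are available. Lean on these libraries where they do the work, as an engineer would, in place of code of your own. Each camera call takes 0.05 s, during which the arm holds its last target. There are 200 camera calls.

## Working session

There is one attempt and no reset: what is moved stays moved. The work goes in short steps, Python scripts to look and compute and a shell command to move; the robot and the scene stay as the last step left them, time stands still between calls to the robot, and variables do not carry over. Pictures are saved under pics/ and viewed, at most 14 in all, crops included, and the job is handed in when it is done.

```bash
ls; mkdir -p pics
python3 - <<'E'
from station import arm
import cv2,numpy as np
s=arm.get_state();print(s['t'],s['eef_pos'],s['ee_rot'],s['width'],arm.grip_point_offset)
for c in ['scene','side']:
    im=arm.grab_frame(c);cv2.imwrite(f'pics/{c}0.png',im[:,:,::-1])
    print(c,np.round(arm.calibration(c)['world_from_camera'],3).tolist(),arm.calibration(c)['fx'])
    for n in ['vial_green','vial_yellow','vial_blue','vial_red','cup_green','cup_yellow','cup_blue','cup_red','bur_jar','dropper']:
        print(n,[(np.round(d['centre'],3).tolist(),round(d['confidence'],2)) for d in arm.mark_of(c,n)][:4])
E
```

```text
pics
0.0 [ 0.22988298 -0.63414156  0.22564285] [ 3.13997213e+00 -1.45864209e-04 -2.79390333e+00] 0.08786541043756824 0.0188
scene [[0.893, -0.199, 0.403, 0.113], [-0.449, -0.407, 0.796, -1.079], [0.005, -0.892, -0.453, 0.507], [0.0, 0.0, 0.0, 1.0]] 545.0307117712387
vial_green [([0.437, -0.432, 0.001], 0.6), ([0.433, -0.36, -0.001], 0.55), ([0.399, -0.321, 0.004], 0.5), ([0.453, -0.276, -0.004], 0.39)]
vial_yellow [([0.649, -0.174, -0.005], 0.53)]
vial_blue []
vial_red [([0.643, -0.048, 0.002], 0.63)]
cup_green [([0.544, -0.152, -0.0], 0.47)]
cup_yellow []
cup_blue []
cup_red [([0.537, -0.265, 0.002], 0.73)]
bur_jar []
dropper [([0.456, -0.272, -0.001], 0.72), ([0.65, -0.178, -0.004], 0.24)]
side [[-0.95, -0.207, 0.234, 0.336], [-0.312, 0.614, -0.725, 0.402], [0.006, -0.762, -0.648, 0.615], [0.0, 0.0, 0.0, 1.0]] 440.7577808899236
vial_green [([0.439, -0.431, 0.002], 0.68), ([0.403, -0.322, 0.001], 0.53), ([0.436, -0.36, -0.003], 0.51)]
vial_yellow [([0.648, -0.177, 0.001], 0.79)]
vial_blue [([0.542, -0.357, -0.001], 0.73)]
vial_red [([0.646, -0.047, 0.0], 0.74)]
cup_green [([0.545, -0.152, -0.002], 0.61)]
cup_yellow [([0.439, -0.066, -0.002], 0.91)]
cup_blue [([0.555, -0.043, -0.001], 0.95)]
cup_red [([0.535, -0.262, -0.0], 0.81)]
bur_jar [([0.451, -0.27, -0.002], 0.75), ([0.449, -0.165, -0.0], 0.63)]
dropper [([0.452, -0.272, -0.004], 0.65)]
```

View pics/scene0.png

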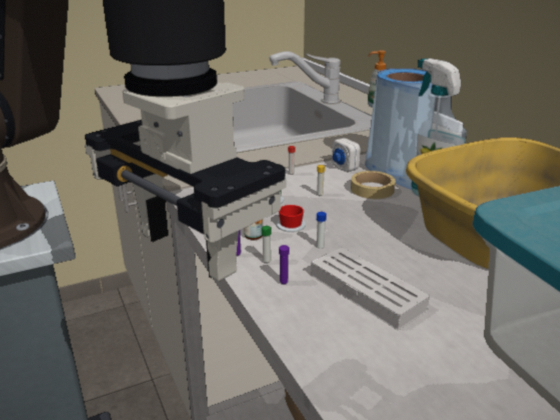

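View pics/side0.png

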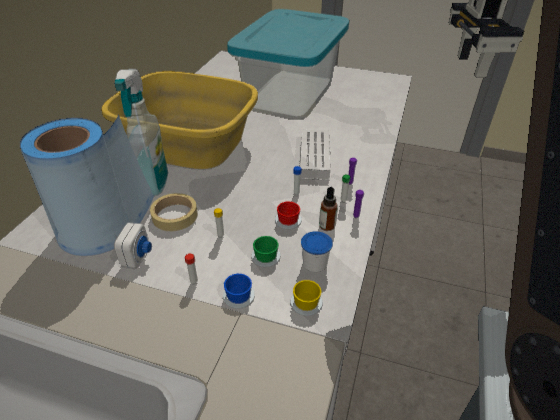

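The pictures show:
- **Scene view:** green vial at (267,245). Purple look-alikes at (284,265) and (238,243). Blue at (321,230), yellow (321,180), red (291,160).
- **Side view:** green at (346,187), with purples at (352,168) and (358,203). Cups are yellow (307,296), blue (238,290), green (265,250) and red (288,214). The jar is at (316,250) and the dropper at (328,212).

Only the vial with the green cap fits; the whole-purple ones don't. I'll confirm this in a crop and triangulate the caps.

```bash
cat > h.py <<'E'
import cv2,numpy as np
from station import arm
HUE={'green':(45,85),'yellow':(18,32),'blue':(100,122),'red':(172,8)}
def ray(cal,p):
    T=np.array(cal['world_from_camera']);d=T[:3,:3]@[(p[0]-cal['cx'])/cal['fx'],(p[1]-cal['cy'])/cal['fy'],1]
    return T[:3,3],d/np.linalg.norm(d)
def proj(cal,P):
    T=np.linalg.inv(cal['world_from_camera']);c=T[:3,:3]@P+T[:3,3]
    return np.array([cal['fx']*c[0]/c[2]+cal['cx'],cal['fy']*c[1]/c[2]+cal['cy']])
def tri(rays):
    A=sum(np.eye(3)-np.outer(d,d) for o,d in rays);b=sum((np.eye(3)-np.outer(d,d))@o for o,d in rays)
    X=np.linalg.solve(A,b);return X,max(np.linalg.norm((np.eye(3)-np.outer(d,d))@(X-o)) for o,d in rays)
def blob(im,col,near,r=25):
    h,s,v=cv2.split(cv2.cvtColor(im,cv2.COLOR_RGB2HSV));lo,hi=HUE[col]
    m=((h>=lo)&(h<=hi) if lo<hi else (h>=lo)|(h<=hi))&(s>110)&(v>50)
    n,l,st,c=cv2.connectedComponentsWithStats(m.astype(np.uint8))
    c=[(st[i,4],c[i]) for i in range(1,n) if st[i,4]>12 and np.hypot(*(c[i]-near))<r]
    return max(c,key=lambda t:t[0]) if c else (0,None)
def at_z(cal,p,z):
    o,d=ray(cal,p);return o+d*(z-o[2])/d[2]
def go(x,y,z,yaw=None):
    s=arm.get_state();p=np.array(s['eef_pos']);r,pi,w=s['ee_rot']
    R=cv2.Rodrigues(np.array([0,0,w]))[0]@cv2.Rodrigues(np.array([0,pi,0.]))[0]@cv2.Rodrigues(np.array([r,0,0.]))[0]
    d=R.T@(np.array([x,y,z])-p)*100
    print('move d(cm)',np.round(d,2),'wz(deg)',None if yaw is None else round(-np.degrees((yaw-w+np.pi/2)%np.pi-np.pi/2),1),'yaw now',round(np.degrees(w),1))
E
python3 - <<'E'
from h import *
ims={c:arm.grab_frame(c) for c in('scene','side')};cal={c:arm.calibration(c) for c in ims}
N={'green':((267,231),(346,179)),'blue':((321,217),(297,171)),'yellow':((321,169),(219,212)),'red':((291,150),(190,258))}
for k,(a,b) in N.items():
    A=blob(ims['scene'],k,a,12);B=blob(ims['side'],k,b,12);print(k,A,B)
    if A[0] and B[0]: print('  cap',*[np.round(x,4) for x in tri([ray(cal['scene'],A[1]),ray(cal['side'],B[1])])])
for k,b in {'green':(265,250),'blue':(238,290),'yellow':(307,296),'red':(288,214)}.items():
    B=blob(ims['side'],k,b,12);print('cup',k,B,np.round(at_z(cal['side'],B[1],.022),4))
    P=at_z(cal['side'],B[1],.02)
a=cv2.resize(ims['scene'][210:300,220:340],None,fx=3.3,fy=3.3,interpolation=2);b=cv2.resize(ims['side'][145:235,290:410],None,fx=3.3,fy=3.3,interpolation=2)
cv2.imwrite('pics/crop.png',np.hstack([a,b])[:,:,::-1])
E
```

```text
green (np.int32(78), array([265.85897436, 230.38461538])) (np.int32(47), array([345.70212766, 178.17021277]))
  cap [ 0.4357 -0.3641  0.0623] 0.0006
blue (np.int32(81), array([320.97530864, 216.24691358])) (np.int32(57), array([297.03508772, 169.9122807 ]))
  cap [ 0.5425 -0.3608  0.0619] 0.0006
yellow (np.int32(55), array([320.56363636, 168.32727273])) (np.int32(69), array([217.73913043, 212.42028986]))
  cap [ 0.6476 -0.1759  0.0616] 0.0008
red (np.int32(44), array([291.06818182, 148.95454545])) (np.int32(85), array([189.28235294, 258.45882353]))
  cap [ 0.6436 -0.0488  0.0615] 0.0007
cup green (np.int32(518), array([265.16409266, 248.27799228])) [ 0.5412 -0.1497  0.022 ]
cup blue (np.int32(656), array([237.56402439, 287.61128049])) [ 0.5544 -0.0449  0.022 ]
cup yellow (np.int32(700), array([306.47571429, 294.32428571])) [ 0.4378 -0.0684  0.022 ]
cup red (np.int32(441), array([287.84126984, 212.3446712 ])) [ 0.5317 -0.263   0.022 ]
```

View pics/crop.png

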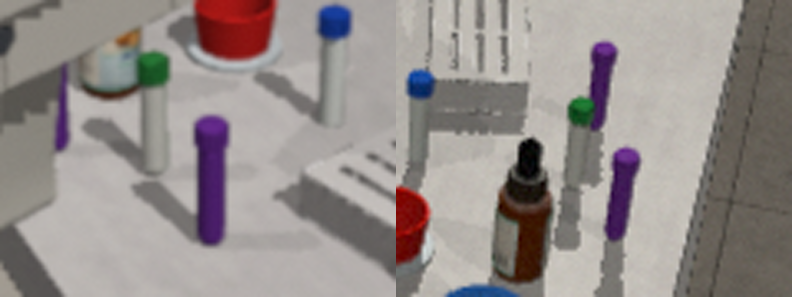

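The crop confirms it: the green-capped white vial stands at scene (267,245) and side (346,187), and the neighbours are purple all over. I'll start with blue by moving above it.

```bash
python3 -c "
from h import *
go(.5425,-.3608,.15)"
```

```text
move d(cm) [-38.71  15.09   7.65] wz(deg) None yaw now -160.1
```

```bash
python3 -m crank '[{"dx":-3,"dy":1,"dz":0},{"dx":-7.5,"dy":3,"dz":0.5},{"dx":-12.5,"dy":5,"dz":2},{"dx":-17.5,"dy":7,"dz":3.5},{"dx":-22.5,"dy":9,"dz":4.5},{"dx":-27.5,"dy":11,"dz":5.5},{"dx":-32,"dy":12.5,"dz":6.5},{"dx":-36,"dy":14,"dz":7.2},{"dx":-38.7,"dy":15.1,"dz":7.6},{"dx":-38.7,"dy":15.1,"dz":7.6}]' 4
python3 - <<'E'
from h import *
im=arm.grab_frame('wrist');cal=arm.calibration('wrist');cv2.imwrite('pics/w1.png',im[:,:,::-1])
print(arm.get_state()['eef_pos'],np.round(cal['world_from_camera'],3).tolist())
for k,P in {'blue':(.5425,-.3608,.062),'green':(.4357,-.3641,.062)}.items():
    p=proj(cal,np.array(P));B=blob(im,k,p,40);print(k,p,B, B[0] and at_z(cal,B[1],.0625))
go(.5425,-.3608,.042)
E
```

```text
[ 0.23003026 -0.6345749   0.22658462] [[-0.342, 0.911, 0.232, 0.167], [0.94, 0.331, 0.084, -0.657], [-0.0, 0.247, -0.969, 0.385], [0.0, 0.0, 0.0, 1.0]]
blue [400.89625548 492.19741591] (0, None) 0
green [436.14685983 427.81977679] (0, None) 0
move d(cm) [-38.71  15.09  18.46] wz(deg) None yaw now -160.1$[0]: bad value
```

View pics/w1.png

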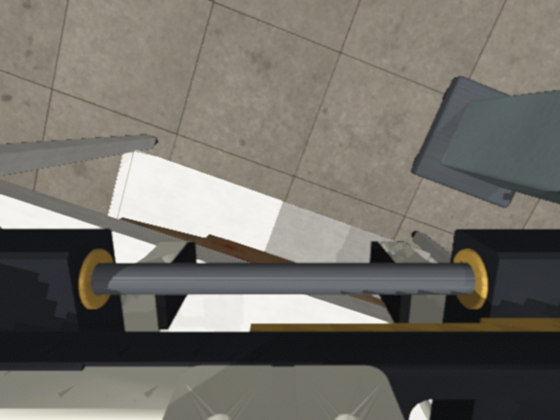

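The wrist view shows only floor and the gripper, because the arm hasn't moved: the call was refused. I'll give all six numbers per row.

```bash
python3 -m crank '[{"dx":-3,"dy":1,"dz":0,"wx":0,"wy":0,"wz":0},{"dx":-7.5,"dy":3,"dz":0.5,"wx":0,"wy":0,"wz":0},{"dx":-12.5,"dy":5,"dz":2,"wx":0,"wy":0,"wz":0},{"dx":-17.5,"dy":7,"dz":3.5,"wx":0,"wy":0,"wz":0},{"dx":-22.5,"dy":9,"dz":4.5,"wx":0,"wy":0,"wz":0},{"dx":-27.5,"dy":11,"dz":5.5,"wx":0,"wy":0,"wz":0},{"dx":-32,"dy":12.5,"dz":6.5,"wx":0,"wy":0,"wz":0},{"dx":-36,"dy":14,"dz":7.2,"wx":0,"wy":0,"wz":0},{"dx":-38.7,"dy":15.1,"dz":7.6,"wx":0,"wy":0,"wz":0},{"dx":-38.7,"dy":15.1,"dz":7.6,"wx":0,"wy":0,"wz":0}]' 4
python3 - <<'E'
from h import *
im=arm.grab_frame('wrist');cal=arm.calibration('wrist');cv2.imwrite('pics/w2.png',im[:,:,::-1])
print(arm.get_state()['eef_pos'],np.round(cal['world_from_camera'],3).tolist())
for k,P in {'blue':(.5425,-.3608,.062),'green':(.4357,-.3641,.062)}.items():
    p=proj(cal,np.array(P));B=blob(im,k,p,40);print(k,p,B, B[0] and at_z(cal,B[1],.0625))
go(.5425,-.3608,.042)
E
```

```text
t: 2.5
eef_pos: [0.5437, -0.3592, 0.1499]
ee_rot: [3.141, -0.0, -2.791]
force: [-1.0, -0.2, -1.1]
width: 0.0403
gripper_force: 0.0
[ 0.54291883 -0.35996239  0.1502228 ] [[-0.343, 0.91, 0.231, 0.48], [0.939, 0.333, 0.084, -0.383], [-0.0, 0.246, -0.969, 0.309], [0.0, 0.0, 0.0, 1.0]]
blue [281.69410083 213.38501217] (np.int32(425), array([283.04941176, 214.32      ])) [ 0.54271363 -0.3596176   0.0625    ]
green [330.15851206  71.46044651] (np.int32(473), array([331.50739958,  71.32980973])) [ 0.43539348 -0.36329585  0.0625    ]
move d(cm) [ 0.06 -0.07 10.82] wz(deg) None yaw now -160.0
```

View pics/w2.png

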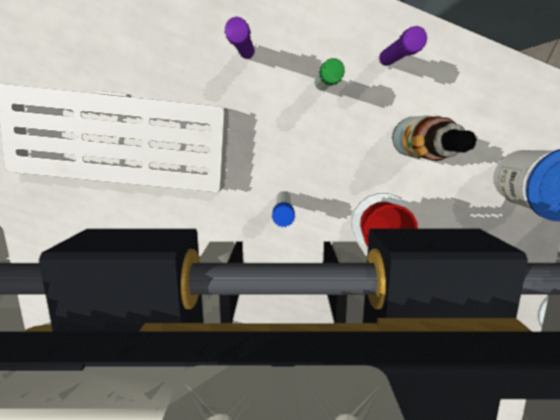

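The wrist view has blue at (283,214), green at (332,71), purples at (238,30) and (412,40), and the red cup at (388,225). It agrees with the triangulation to about 1 mm, so I'll go down onto the blue cap.

```bash
python3 -m crank '[{"dx":0,"dy":0,"dz":1.5,"wx":0,"wy":0,"wz":0},{"dx":0,"dy":0,"dz":3.5,"wx":0,"wy":0,"wz":0},{"dx":0,"dy":0,"dz":5.5,"wx":0,"wy":0,"wz":0},{"dx":0,"dy":0,"dz":7.5,"wx":0,"wy":0,"wz":0},{"dx":0,"dy":0,"dz":9.2,"wx":0,"wy":0,"wz":0},{"dx":0,"dy":0,"dz":10.3,"wx":0,"wy":0,"wz":0},{"dx":0,"dy":0,"dz":10.8,"wx":0,"wy":0,"wz":0},{"dx":0,"dy":0,"dz":10.8,"wx":0,"wy":0,"wz":0},{"dx":0,"dy":0,"dz":10.8,"wx":0,"wy":0,"wz":0},{"dx":0,"dy":0,"dz":10.8,"wx":0,"wy":0,"wz":0}]' && python3 -m crank '[{"dx":0,"dy":0,"dz":0,"wx":0,"wy":0,"wz":0},{"dx":0,"dy":0,"dz":0,"wx":0,"wy":0,"wz":0},{"dx":0,"dy":0,"dz":0,"wx":0,"wy":0,"wz":0},{"dx":0,"dy":0,"dz":0,"wx":0,"wy":0,"wz":0},{"dx":0,"dy":0,"dz":0,"wx":0,"wy":0,"wz":0},{"dx":0,"dy":0,"dz":0,"wx":0,"wy":0,"wz":0},{"dx":0,"dy":0,"dz":0,"wx":0,"wy":0,"wz":0},{"dx":0,"dy":0,"dz":0,"wx":0,"wy":0,"wz":0},{"dx":0,"dy":0,"dz":0,"wx":0,"wy":0,"wz":0},{"dx":0,"dy":0,"dz":0,"wx":0,"wy":0,"wz":0}]' 0 12
python3 -c "
from h import *
go(.5425,-.3608,.042)
go(.555,-.044,.18)"
```

```text
t: 3.8
eef_pos: [0.5428, -0.3608, 0.0432]
ee_rot: [-3.141, 0.001, -2.794]
force: [-0.1, 0.3, -0.3]
width: 0.0399
gripper_force: 0.0
t: 5.05
eef_pos: [0.5424, -0.3607, 0.0426]
ee_rot: [-3.142, 0.0, -2.794]
force: [0.5, -0.6, 2.0]
width: 0.0166
gripper_force: 12.0
move d(cm) [-0.01 -0.01  0.06] wz(deg) None yaw now -160.1
move d(cm) [-11.98  29.35 -13.74] wz(deg) None yaw now -160.1
```

The blue cap is gripped (16.6 mm). I'll lift it and carry it to a spot where the wrist camera sees the cups past the vial.

```bash
python3 -m crank '[{"dx":0,"dy":0,"dz":-2,"wx":0,"wy":0,"wz":0},{"dx":0,"dy":0,"dz":-5,"wx":0,"wy":0,"wz":0},{"dx":-1,"dy":1,"dz":-8,"wx":0,"wy":0,"wz":0},{"dx":-3,"dy":4,"dz":-10.5,"wx":0,"wy":0,"wz":0},{"dx":-5.5,"dy":8,"dz":-11,"wx":0,"wy":0,"wz":0},{"dx":-8,"dy":12,"dz":-11,"wx":0,"wy":0,"wz":0},{"dx":-10.5,"dy":16,"dz":-11,"wx":0,"wy":0,"wz":0},{"dx":-12.5,"dy":19.5,"dz":-11,"wx":0,"wy":0,"wz":0},{"dx":-14,"dy":21.5,"dz":-11,"wx":0,"wy":0,"wz":0},{"dx":-14,"dy":21.5,"dz":-11,"wx":0,"wy":0,"wz":0}]'
cat > cups.py <<'E'
from h import *
import sys
im=arm.grab_frame('wrist');cal=arm.calibration('wrist');cv2.imwrite(f'pics/{sys.argv[1]}.png',im[:,:,::-1])
C={'green':(.543,-.151),'blue':(.5555,-.044),'yellow':(.4385,-.067),'red':(.534,-.263)}
for k in sys.argv[2:]:
    for d in arm.masks_of('wrist','cup_'+k)[:2]:
        m=d['pixels'].astype(np.uint8);c=np.argwhere(m).mean(0)[::-1]
        if np.hypot(*(c-proj(cal,np.array([*C[k],.02]))))>70: continue
        # rim: outer ellipse of the coloured part
        h,s,v=cv2.split(cv2.cvtColor(im,cv2.COLOR_RGB2HSV));n=cv2.dilate(m,np.ones((5,5)))&(s>110)
        hull=cv2.convexHull(np.argwhere(n)[:,::-1].astype(np.int32));e=cv2.fitEllipse(hull)
        print(k,round(d['confidence'],2),'hull centre',np.round(e[0],1),np.round(e[1],1),'at z=.022..32',np.round(at_z(cal,e[0],.022),4),np.round(at_z(cal,e[0],.032),4),'mask',np.round(at_z(cal,c,.015),4))
print(np.round(arm.get_state()['eef_pos'],4))
E
python3 cups.py w3 blue green yellow red
```

```text
t: 6.3
eef_pos: [0.6011, -0.1093, 0.1525]
ee_rot: [3.141, 0.0, -2.791]
force: [-0.7, -0.5, -0.9]
width: 0.0162
gripper_force: 12.0
green 0.81 hull centre [260.2 121. ] [57.8 60.1] at z=.022..32 [ 0.5419 -0.1517  0.022 ] [ 0.5418 -0.151   0.032 ] mask [ 0.5416 -0.151   0.015 ]
red 0.79 hull centre [127.9  58.1] [60.5 74.7] at z=.022..32 [ 0.5323 -0.2672  0.022 ] [ 0.5325 -0.2626  0.032 ] mask [ 0.5322 -0.2655  0.015 ]
[ 0.6004 -0.1117  0.1525]
```

View pics/w3.png

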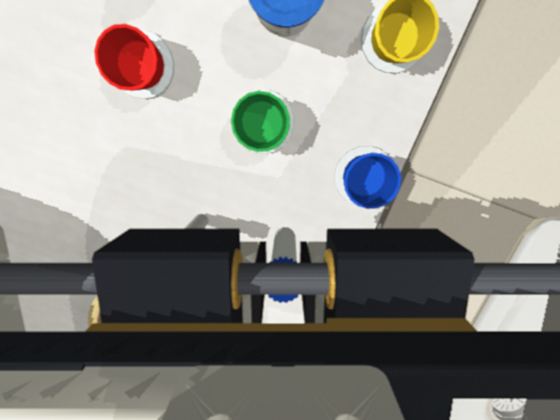

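The wrist view has the blue cup at (371,180), green (260,121), yellow (407,28) and red (128,58), with the blue vial hanging straight in the fingers. The network missed two of the cups, so I'll take the rims by colour.

```bash
cat > rim.py <<'E'
from h import *
import sys
def rims(im,cal,px):
    h,s,v=cv2.split(cv2.cvtColor(im,cv2.COLOR_RGB2HSV));out={}
    for k,p in px.items():
        lo,hi=HUE[k];m=((h>=lo)&(h<=hi) if lo<hi else (h>=lo)|(h<=hi))&(s>120)
        n,l,st,c=cv2.connectedComponentsWithStats(m.astype(np.uint8))
        i=min(range(1,n),key=lambda i:np.hypot(*(c[i]-p))+(999 if st[i,4]<150 else 0))
        hull=cv2.convexHull(np.argwhere(l==i)[:,::-1].astype(np.int32))[:,0]
        # model: silhouette hull of rim circle r=24.5@z=.032 and lower r=21 circle@z=.006; fit x,y
        from scipy.optimize import least_squares
        a=np.linspace(0,2*np.pi,60,endpoint=False)
        M=np.zeros(m.shape,np.uint8);cv2.fillConvexPoly(M,hull.astype(np.int32),1)
        pt=np.argwhere(M)[:,::-1]
        def f(xy):
            q=np.array([proj(cal,np.array([xy[0]+r*np.cos(t),xy[1]+r*np.sin(t),z])) for r,z in((.0245,.032),(.0205,.005)) for t in a],np.float32)
            H=cv2.convexHull(q);mm=cv2.moments(H);return np.array([mm['m10']/mm['m00'],mm['m01']/mm['m00']])-pt.mean(0)
        x0=at_z(cal,pt.mean(0),.02)[:2];r=least_squares(f,x0,diff_step=1e-3);out[k]=r.x;print(k,st[i,4],np.round(r.x,4))
    return out
if __name__=='__main__':
    c='wrist';im=cv2.imread('pics/w3.png')[:,:,::-1].copy();print('wrist');rims(im,arm.calibration(c),{'blue':(371,180),'green':(260,121),'yellow':(407,28),'red':(128,58)})
    im=cv2.imread('pics/side0.png')[:,:,::-1].copy();print('side');rims(im,arm.calibration('side'),{'green':(265,250),'blue':(238,290),'yellow':(307,296),'red':(288,214)})
E
python3 rim.py; python3 -c "
from h import *
go(.555,-.044,.11)"
```

```text
wrist
blue 2515 [ 0.5553 -0.0473]
green 2710 [ 0.5418 -0.1522]
yellow 3457 [ 0.4402 -0.0697]
red 3503 [ 0.5321 -0.2658]
side
green 514 [ 0.5414 -0.1503]
blue 646 [ 0.5543 -0.0453]
yellow 693 [ 0.438  -0.0686]
red 439 [ 0.5321 -0.2645]
move d(cm) [1.97 7.91 4.25] wz(deg) None yaw now -160.1
```

```bash
python3 -m crank '[{"dx":0.5,"dy":2,"dz":0,"wx":0,"wy":0,"wz":0},{"dx":1.2,"dy":4.5,"dz":0.5,"wx":0,"wy":0,"wz":0},{"dx":1.8,"dy":6.8,"dz":1.5,"wx":0,"wy":0,"wz":0},{"dx":2,"dy":7.7,"dz":3,"wx":0,"wy":0,"wz":0},{"dx":2,"dy":7.7,"dz":5,"wx":0,"wy":0,"wz":0},{"dx":2,"dy":7.7,"dz":7,"wx":0,"wy":0,"wz":0},{"dx":2,"dy":7.7,"dz":8.5,"wx":0,"wy":0,"wz":0},{"dx":2,"dy":7.7,"dz":9.6,"wx":0,"wy":0,"wz":0},{"dx":2,"dy":7.7,"dz":10.2,"wx":0,"wy":0,"wz":0},{"dx":2,"dy":7.7,"dz":10.2,"wx":0,"wy":0,"wz":0}]'
python3 -c "
from h import *
go(.555,-.046,.0486)
cv2.imwrite('pics/s1.png',cv2.resize(arm.grab_frame('side')[220:340,150:350],None,fx=3,fy=3)[:,:,::-1])"
```

```text
t: 7.8
eef_pos: [0.5557, -0.0454, 0.0503]
ee_rot: [-3.142, -0.0, -2.794]
force: [0.6, -0.2, 0.9]
width: 0.0164
gripper_force: 12.0
move d(cm) [ 0.08 -0.04  0.17] wz(deg) None yaw now -160.1
```

View pics/s1.png

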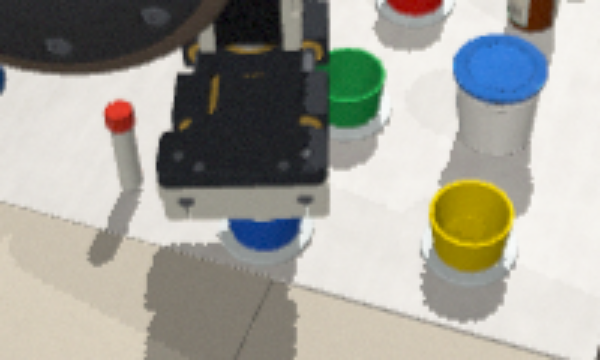

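The side crop shows the gripper centred over the blue cup (about (265,220) in the crop), with the red vial untouched at (122,145). I'll release and rise.

```bash
python3 -m crank '[{"dx":0,"dy":0,"dz":0,"wx":0,"wy":0,"wz":0},{"dx":0,"dy":0,"dz":0,"wx":0,"wy":0,"wz":0},{"dx":0,"dy":0,"dz":0,"wx":0,"wy":0,"wz":0},{"dx":0,"dy":0,"dz":0,"wx":0,"wy":0,"wz":0},{"dx":0,"dy":0,"dz":-1,"wx":0,"wy":0,"wz":0},{"dx":0,"dy":0,"dz":-3,"wx":0,"wy":0,"wz":0},{"dx":0,"dy":0,"dz":-6,"wx":0,"wy":0,"wz":0},{"dx":0,"dy":0,"dz":-8.5,"wx":0,"wy":0,"wz":0},{"dx":0,"dy":0,"dz":-10,"wx":0,"wy":0,"wz":0},{"dx":0,"dy":0,"dz":-10,"wx":0,"wy":0,"wz":0}]' 4
python3 - <<'E'
from h import *
im=arm.grab_frame('wrist');cal=arm.calibration('wrist');p=proj(cal,np.array([.555,-.046,.068]));B=blob(im,'blue',p,30)
print(p,B,B[0] and at_z(cal,B[1],.068))
go(.6476,-.1755,.15)
E
```

```text
t: 9.1
eef_pos: [0.5563, -0.0451, 0.1517]
ee_rot: [-3.141, 0.002, -2.794]
force: [0.2, 0.1, -0.3]
width: 0.0397
gripper_force: 0.0
[281.82012261 215.03802787] (np.int32(2163), array([282.79195562, 203.55755895])) [ 0.54644892 -0.04833214  0.068     ]
move d(cm) [ -4.21 -15.38   0.06] wz(deg) None yaw now -160.1
```

```bash
python3 -m crank '[{"dx":-0.5,"dy":-2,"dz":0,"wx":0,"wy":0,"wz":0},{"dx":-1.2,"dy":-4.5,"dz":0,"wx":0,"wy":0,"wz":0},{"dx":-2.1,"dy":-7.7,"dz":0,"wx":0,"wy":0,"wz":0},{"dx":-3,"dy":-11,"dz":0,"wx":0,"wy":0,"wz":0},{"dx":-3.8,"dy":-14,"dz":0,"wx":0,"wy":0,"wz":0},{"dx":-4.2,"dy":-15.4,"dz":0,"wx":0,"wy":0,"wz":0},{"dx":-4.2,"dy":-15.4,"dz":0,"wx":0,"wy":0,"wz":0},{"dx":-4.2,"dy":-15.4,"dz":0,"wx":0,"wy":0,"wz":0},{"dx":-4.2,"dy":-15.4,"dz":0,"wx":0,"wy":0,"wz":0},{"dx":-4.2,"dy":-15.4,"dz":0,"wx":0,"wy":0,"wz":0}]'
python3 - <<'E'
from h import *
im=arm.grab_frame('wrist');cal=arm.calibration('wrist')
p=proj(cal,np.array([.6476,-.1759,.062]));B=blob(im,'yellow',p,30);print(p,B,B[0] and at_z(cal,B[1],.0625))
go(.6476,-.1755,.042)
sd=arm.grab_frame('side')
a=cv2.resize(sd[220:320,150:290],None,fx=2.8,fy=2.8);b=cv2.resize(im,(373,280));cv2.imwrite('pics/c2.png',np.hstack([a,b])[:,:,::-1])
E
```

```text
t: 10.4
eef_pos: [0.6476, -0.1751, 0.151]
ee_rot: [-3.141, 0.001, -2.793]
force: [-0.3, -0.9, 1.0]
width: 0.04
gripper_force: 0.0
[281.77518892 213.57482868] (np.int32(386), array([282.89378238, 214.90414508])) [ 0.64817174 -0.17477743  0.0625    ]
move d(cm) [ 0.02 -0.02 10.9 ] wz(deg) None yaw now -160.0
```

View pics/c2.png

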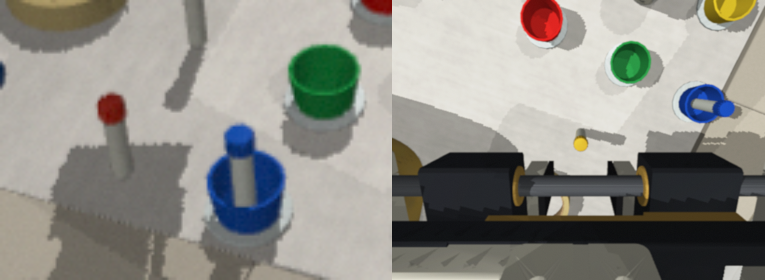

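The blue vial stands upright in the blue cup (crop (240,190)). Yellow is under the gripper at crop (580,143). I'll descend, grip and lift.

```bash
python3 -m crank '[{"dx":0,"dy":0,"dz":1.5,"wx":0,"wy":0,"wz":0},{"dx":0,"dy":0,"dz":3.5,"wx":0,"wy":0,"wz":0},{"dx":0,"dy":0,"dz":5.5,"wx":0,"wy":0,"wz":0},{"dx":0,"dy":0,"dz":7.5,"wx":0,"wy":0,"wz":0},{"dx":0,"dy":0,"dz":9.2,"wx":0,"wy":0,"wz":0},{"dx":0,"dy":0,"dz":10.3,"wx":0,"wy":0,"wz":0},{"dx":0,"dy":0,"dz":10.9,"wx":0,"wy":0,"wz":0},{"dx":0,"dy":0,"dz":10.9,"wx":0,"wy":0,"wz":0},{"dx":0,"dy":0,"dz":10.9,"wx":0,"wy":0,"wz":0},{"dx":0,"dy":0,"dz":10.9,"wx":0,"wy":0,"wz":0}]' && python3 -m crank '[{"dx":0,"dy":0,"dz":0,"wx":0,"wy":0,"wz":0},{"dx":0,"dy":0,"dz":0,"wx":0,"wy":0,"wz":0},{"dx":0,"dy":0,"dz":0,"wx":0,"wy":0,"wz":0},{"dx":0,"dy":0,"dz":0,"wx":0,"wy":0,"wz":0},{"dx":0,"dy":0,"dz":0,"wx":0,"wy":0,"wz":0},{"dx":0,"dy":0,"dz":0,"wx":0,"wy":0,"wz":0},{"dx":0,"dy":0,"dz":0,"wx":0,"wy":0,"wz":0},{"dx":0,"dy":0,"dz":0,"wx":0,"wy":0,"wz":0},{"dx":0,"dy":0,"dz":0,"wx":0,"wy":0,"wz":0},{"dx":0,"dy":0,"dz":0,"wx":0,"wy":0,"wz":0}]' 0 12
python3 -c "
from h import *
go(.439,-.069,.16)"
```

```text
t: 11.75
eef_pos: [0.6481, -0.1758, 0.0422]
ee_rot: [-3.141, 0.001, -2.794]
force: [0.3, 0.8, -0.4]
width: 0.0401
gripper_force: 0.0
t: 13.0
eef_pos: [0.6477, -0.1758, 0.0416]
ee_rot: [-3.142, 0.0, -2.794]
force: [-0.7, 0.6, 0.9]
width: 0.0166
gripper_force: 12.0
move d(cm) [ 15.98  17.15 -11.84] wz(deg) None yaw now -160.1
```

```bash
python3 -m crank '[{"dx":0,"dy":0,"dz":-2,"wx":0,"wy":0,"wz":0},{"dx":0,"dy":0,"dz":-6,"wx":0,"wy":0,"wz":0},{"dx":1,"dy":1,"dz":-10,"wx":0,"wy":0,"wz":0},{"dx":3,"dy":3.2,"dz":-12,"wx":0,"wy":0,"wz":0},{"dx":6,"dy":6.4,"dz":-12,"wx":0,"wy":0,"wz":0},{"dx":9,"dy":9.6,"dz":-12,"wx":0,"wy":0,"wz":0},{"dx":12,"dy":12.8,"dz":-12,"wx":0,"wy":0,"wz":0},{"dx":14.5,"dy":15.5,"dz":-12,"wx":0,"wy":0,"wz":0},{"dx":16,"dy":17.1,"dz":-12,"wx":0,"wy":0,"wz":0},{"dx":16,"dy":17.1,"dz":-12,"wx":0,"wy":0,"wz":0}]'
python3 -c "
from h import *
go(.439,-.069,.0486)
im=arm.grab_frame('side');cal=arm.calibration('side');cv2.imwrite('pics/s3.png',cv2.resize(im[170:350,180:400],None,fx=2.7,fy=2.7)[:,:,::-1])"
```

```text
t: 14.25
eef_pos: [0.4379, -0.0691, 0.162]
ee_rot: [3.141, 0.001, -2.793]
force: [0.2, -0.3, 0.2]
width: 0.0164
gripper_force: 12.0
move d(cm) [-0.1  -0.03 11.34] wz(deg) None yaw now -160.0
```

View pics/s3.png

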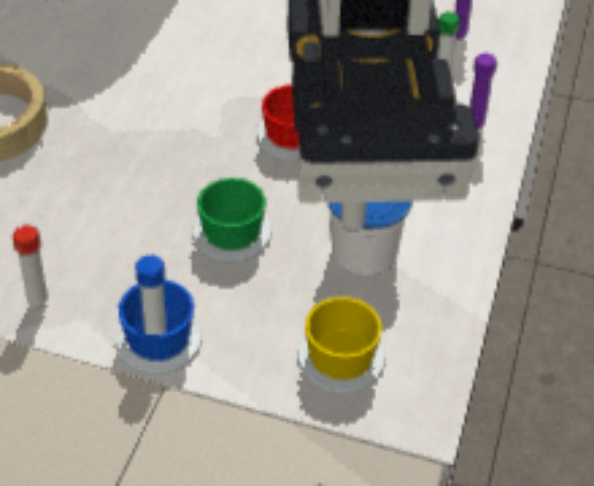

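The yellow vial hangs straight at crop (355,215) above and behind the yellow cup (343,340), as expected from this angle. I'll lower, release and rise.

```bash
python3 -m crank '[{"dx":-0.1,"dy":0,"dz":2,"wx":0,"wy":0,"wz":0},{"dx":-0.1,"dy":0,"dz":4.5,"wx":0,"wy":0,"wz":0},{"dx":-0.1,"dy":0,"dz":6.5,"wx":0,"wy":0,"wz":0},{"dx":-0.1,"dy":0,"dz":8.2,"wx":0,"wy":0,"wz":0},{"dx":-0.1,"dy":0,"dz":9.5,"wx":0,"wy":0,"wz":0},{"dx":-0.1,"dy":0,"dz":10.4,"wx":0,"wy":0,"wz":0},{"dx":-0.1,"dy":0,"dz":11,"wx":0,"wy":0,"wz":0},{"dx":-0.1,"dy":0,"dz":11.2,"wx":0,"wy":0,"wz":0},{"dx":-0.1,"dy":0,"dz":11.2,"wx":0,"wy":0,"wz":0},{"dx":-0.1,"dy":0,"dz":11.2,"wx":0,"wy":0,"wz":0}]' && python3 -m crank '[{"dx":0,"dy":0,"dz":0,"wx":0,"wy":0,"wz":0},{"dx":0,"dy":0,"dz":0,"wx":0,"wy":0,"wz":0},{"dx":0,"dy":0,"dz":0,"wx":0,"wy":0,"wz":0},{"dx":0,"dy":0,"dz":0,"wx":0,"wy":0,"wz":0},{"dx":0,"dy":0,"dz":-1,"wx":0,"wy":0,"wz":0},{"dx":0,"dy":0,"dz":-3,"wx":0,"wy":0,"wz":0},{"dx":0,"dy":0,"dz":-6,"wx":0,"wy":0,"wz":0},{"dx":0,"dy":0,"dz":-9.5,"wx":0,"wy":0,"wz":0},{"dx":0,"dy":0,"dz":-12.5,"wx":0,"wy":0,"wz":0},{"dx":0,"dy":0,"dz":-13.5,"wx":0,"wy":0,"wz":0}]' 4
python3 -c "
from h import *
go(.4357,-.3638,.18,np.radians(-65-0))
print(arm.get_state()['q'])"
```

```text
t: 15.55
eef_pos: [0.4402, -0.0691, 0.05]
ee_rot: [-3.141, 0.001, -2.794]
force: [0.1, -0.1, -0.8]
width: 0.0167
gripper_force: 12.0
t: 16.8
eef_pos: [0.4408, -0.0691, 0.1871]
ee_rot: [-3.141, 0.004, -2.794]
force: [-0.1, -0.8, 0.1]
width: 0.0402
gripper_force: 0.0
move d(cm) [ 10.54 -27.53   0.68] wz(deg) 84.9 yaw now -160.1
[ 2.89279608e-01  3.14846880e-03 -5.29355551e-01  4.10800210e-04
 -1.03444123e+00 -1.51225024e+00]
```

Now to green. I'll turn so the fingers close along world x, clear of both purple look-alikes (yaw -90°, so wz = -70).

```bash
python3 -m crank '[{"dx":0.5,"dy":-2,"dz":0,"wx":0,"wy":0,"wz":-8},{"dx":1.8,"dy":-5,"dz":0,"wx":0,"wy":0,"wz":-17},{"dx":3.2,"dy":-9,"dz":0,"wx":0,"wy":0,"wz":-27},{"dx":5,"dy":-13,"dz":0,"wx":0,"wy":0,"wz":-37},{"dx":6.5,"dy":-17,"dz":0,"wx":0,"wy":0,"wz":-46},{"dx":8,"dy":-21,"dz":0,"wx":0,"wy":0,"wz":-55},{"dx":9.3,"dy":-24.5,"dz":0,"wx":0,"wy":0,"wz":-63},{"dx":10.3,"dy":-27,"dz":0.5,"wx":0,"wy":0,"wz":-70},{"dx":10.5,"dy":-27.5,"dz":1,"wx":0,"wy":0,"wz":-70},{"dx":10.5,"dy":-27.5,"dz":1,"wx":0,"wy":0,"wz":-70}]' 3.5
python3 - <<'E'
from h import *
im=arm.grab_frame('wrist');cal=arm.calibration('wrist')
p=proj(cal,np.array([.4357,-.3638,.062]));B=blob(im,'green',p,30);print(p,B,B[0] and at_z(cal,B[1],.0625))
go(.4355,-.3637,.042,-np.pi/2)
sd=arm.grab_frame('side')
a=cv2.resize(sd[170:350,170:390],None,fx=1.7,fy=1.7);b=cv2.resize(im,(408,306));cv2.imwrite('pics/c4.png',np.hstack([a,b])[:,:,::-1])
E
```

```text
t: 18.05
eef_pos: [0.4342, -0.3632, 0.1736]
ee_rot: [3.14, 0.001, -1.575]
force: [-0.2, -0.2, -0.5]
width: 0.0351
gripper_force: 0.0
[280.47110951 205.10765113] (np.int32(289), array([279.25605536, 207.21453287])) [ 0.43671744 -0.36211538  0.0625    ]
move d(cm) [ 0.09 -0.11 13.21] wz(deg) -0.2 yaw now -90.2
```

View pics/c4.png

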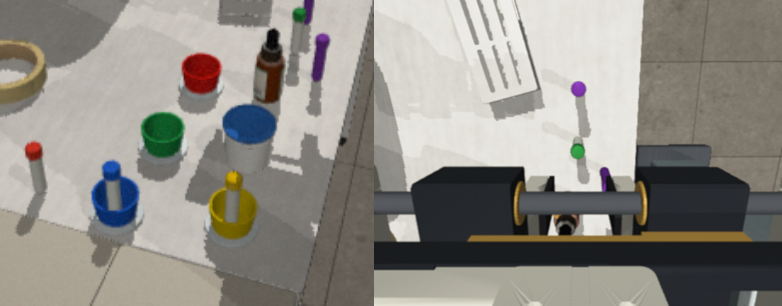

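The yellow vial stands in the yellow cup (crop (233,205)). In the wrist view green is at (577,150) between the fingers, with the purples off to the sides. I'll descend and grip.

```bash
python3 -m crank '[{"dx":0,"dy":-0.1,"dz":2,"wx":0,"wy":0,"wz":0},{"dx":0,"dy":-0.1,"dz":4.5,"wx":0,"wy":0,"wz":0},{"dx":0,"dy":-0.1,"dz":7,"wx":0,"wy":0,"wz":0},{"dx":0,"dy":-0.1,"dz":9,"wx":0,"wy":0,"wz":0},{"dx":0,"dy":-0.1,"dz":11,"wx":0,"wy":0,"wz":0},{"dx":0,"dy":-0.1,"dz":12.5,"wx":0,"wy":0,"wz":0},{"dx":0,"dy":-0.1,"dz":13.2,"wx":0,"wy":0,"wz":0},{"dx":0,"dy":-0.1,"dz":13.2,"wx":0,"wy":0,"wz":0},{"dx":0,"dy":-0.1,"dz":13.2,"wx":0,"wy":0,"wz":0},{"dx":0,"dy":-0.1,"dz":13.2,"wx":0,"wy":0,"wz":0}]' && python3 -m crank '[{"dx":0,"dy":0,"dz":0,"wx":0,"wy":0,"wz":0},{"dx":0,"dy":0,"dz":0,"wx":0,"wy":0,"wz":0},{"dx":0,"dy":0,"dz":0,"wx":0,"wy":0,"wz":0},{"dx":0,"dy":0,"dz":0,"wx":0,"wy":0,"wz":0},{"dx":0,"dy":0,"dz":0,"wx":0,"wy":0,"wz":0},{"dx":0,"dy":0,"dz":0,"wx":0,"wy":0,"wz":0},{"dx":0,"dy":0,"dz":0,"wx":0,"wy":0,"wz":0},{"dx":0,"dy":0,"dz":0,"wx":0,"wy":0,"wz":0},{"dx":0,"dy":0,"dz":0,"wx":0,"wy":0,"wz":0},{"dx":0,"dy":0,"dz":0,"wx":0,"wy":0,"wz":0}]' 0 12
python3 -c "
from h import *
go(.5415,-.151,.18)"
```

```text
t: 19.4
eef_pos: [0.4363, -0.3637, 0.0432]
ee_rot: [-3.14, -0.0, -1.572]
force: [0.0, 0.5, 0.4]
width: 0.035
gripper_force: 0.0
t: 20.65
eef_pos: [0.436, -0.3636, 0.0426]
ee_rot: [-3.141, -0.0, -1.572]
force: [-0.7, -0.0, 2.2]
width: 0.0165
gripper_force: 12.0
move d(cm) [-21.27 -10.53 -13.74] wz(deg) None yaw now -90.1
```

```bash
python3 -m crank '[{"dx":0,"dy":0,"dz":-2,"wx":0,"wy":0,"wz":0},{"dx":0,"dy":0,"dz":-6,"wx":0,"wy":0,"wz":0},{"dx":0,"dy":0,"dz":-10.5,"wx":0,"wy":0,"wz":0},{"dx":-1,"dy":-1,"dz":-14,"wx":0,"wy":0,"wz":0},{"dx":-4,"dy":-3,"dz":-14.5,"wx":0,"wy":0,"wz":0},{"dx":-8.5,"dy":-5,"dz":-14.5,"wx":0,"wy":0,"wz":0},{"dx":-13,"dy":-7,"dz":-14.5,"wx":0,"wy":0,"wz":0},{"dx":-17,"dy":-9,"dz":-14.5,"wx":0,"wy":0,"wz":0},{"dx":-20,"dy":-10.2,"dz":-14.5,"wx":0,"wy":0,"wz":0},{"dx":-21.2,"dy":-10.5,"dz":-14,"wx":0,"wy":0,"wz":0}]'
python3 -c "
from h import *
go(.5415,-.151,.0486)
im=arm.grab_frame('side');cv2.imwrite('pics/s5.png',cv2.resize(im[120:350,150:400],None,fx=2,fy=2)[:,:,::-1])"
```

```text
t: 21.9
eef_pos: [0.5418, -0.1501, 0.1824]
ee_rot: [-3.141, 0.0, -1.57]
force: [-0.0, -0.6, 0.6]
width: 0.0169
gripper_force: 12.0
move d(cm) [ 0.1   0.03 13.38] wz(deg) None yaw now -90.0
```

View pics/s5.png

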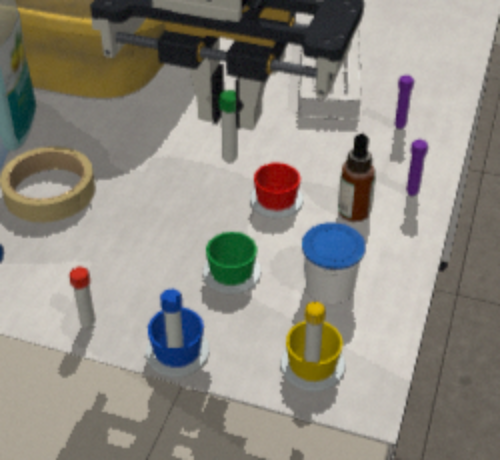

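The green vial hangs upright at crop (229,130) in line with the green cup (232,258), the blue and yellow vials stand in their cups, and dropper, jar, purples and red are undisturbed. I'll lower and release.

```bash
python3 -m crank '[{"dx":0,"dy":0,"dz":2,"wx":0,"wy":0,"wz":0},{"dx":0,"dy":0,"dz":5,"wx":0,"wy":0,"wz":0},{"dx":0,"dy":0,"dz":7.5,"wx":0,"wy":0,"wz":0},{"dx":0,"dy":0,"dz":9.5,"wx":0,"wy":0,"wz":0},{"dx":0,"dy":0,"dz":11.2,"wx":0,"wy":0,"wz":0},{"dx":0,"dy":0,"dz":12.3,"wx":0,"wy":0,"wz":0},{"dx":0,"dy":0,"dz":13,"wx":0,"wy":0,"wz":0},{"dx":0,"dy":0,"dz":13.2,"wx":0,"wy":0,"wz":0},{"dx":0,"dy":0,"dz":13.2,"wx":0,"wy":0,"wz":0},{"dx":0,"dy":0,"dz":13.2,"wx":0,"wy":0,"wz":0}]' && python3 -m crank '[{"dx":0,"dy":0,"dz":0,"wx":0,"wy":0,"wz":0},{"dx":0,"dy":0,"dz":0,"wx":0,"wy":0,"wz":0},{"dx":0,"dy":0,"dz":0,"wx":0,"wy":0,"wz":0},{"dx":0,"dy":0,"dz":0,"wx":0,"wy":0,"wz":0},{"dx":0,"dy":0,"dz":-1,"wx":0,"wy":0,"wz":0},{"dx":0,"dy":0,"dz":-3,"wx":0,"wy":0,"wz":0},{"dx":0,"dy":0,"dz":-6,"wx":0,"wy":0,"wz":0},{"dx":0,"dy":0,"dz":-8.5,"wx":0,"wy":0,"wz":0},{"dx":0,"dy":0,"dz":-10,"wx":0,"wy":0,"wz":0},{"dx":0,"dy":0,"dz":-10.5,"wx":0,"wy":0,"wz":0}]' 4
python3 -c "
from h import *
go(.6438,-.0485,.15)"
```

```text
t: 23.2
eef_pos: [0.5415, -0.1516, 0.051]
ee_rot: [-3.141, 0.0, -1.572]
force: [-0.0, 0.1, 0.6]
width: 0.0164
gripper_force: 12.0
t: 24.45
eef_pos: [0.5415, -0.1516, 0.1566]
ee_rot: [-3.14, 0.0, -1.572]
force: [0.0, -0.1, -0.4]
width: 0.0404
gripper_force: 0.0
move d(cm) [-10.32 -10.21   0.68] wz(deg) None yaw now -90.1
```

Run:
```python
from h import *
c=arm.calibration('side')
for n,p in {'towel front base':(98,248),'towel right base':(135,235),'dial base':(128,264),'dial right':(150,255),'tape right':(197,215)}.items(): print(n,np.round(at_z(c,p,0),3))
im=arm.grab_frame('side');cv2.imwrite('pics/s6.png',cv2.resize(im[100:320,20:340],None,fx=2.4,fy=2.4)[:,:,::-1])
```

```text
towel front base [ 0.859 -0.067  0.   ]
towel right base [ 0.811 -0.122  0.   ]
dial base [ 0.78  -0.049  0.   ]
dial right [ 0.753 -0.083  0.   ]
tape right [ 0.72  -0.218  0.   ]
```

View pics/s6.png

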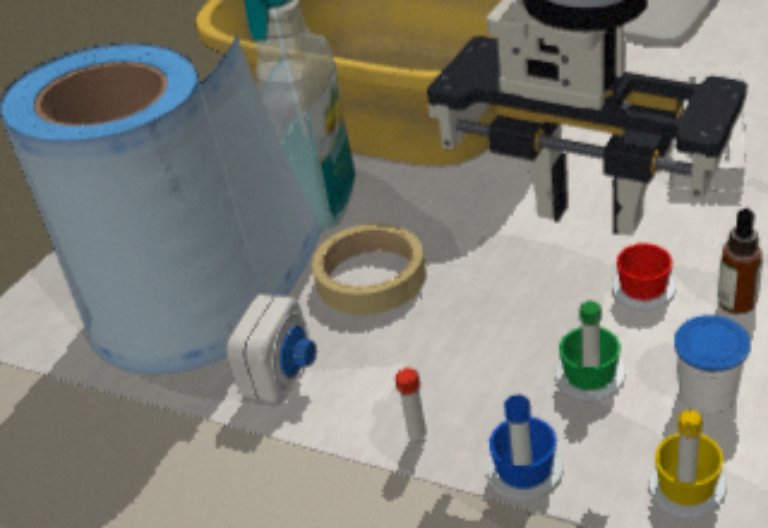

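All three vials stand upright and released in their cups: green (590,335), blue (520,430) and yellow (690,450). Red is untouched at (410,405), with the towel roll and dial well away from it. I'll turn back to yaw -160° (better near the dropper later) and go above red.

```bash
python3 -m crank '[{"dx":-0.5,"dy":-0.5,"dz":0,"wx":0,"wy":0,"wz":8},{"dx":-2,"dy":-2,"dz":0,"wx":0,"wy":0,"wz":17},{"dx":-3.5,"dy":-3.5,"dz":0,"wx":0,"wy":0,"wz":27},{"dx":-5,"dy":-5,"dz":0,"wx":0,"wy":0,"wz":37},{"dx":-6.5,"dy":-6.5,"dz":0,"wx":0,"wy":0,"wz":46},{"dx":-8,"dy":-8,"dz":0,"wx":0,"wy":0,"wz":55},{"dx":-9.3,"dy":-9.2,"dz":0.3,"wx":0,"wy":0,"wz":63},{"dx":-10.3,"dy":-10.2,"dz":0.6,"wx":0,"wy":0,"wz":70},{"dx":-10.3,"dy":-10.2,"dz":0.6,"wx":0,"wy":0,"wz":70},{"dx":-10.3,"dy":-10.2,"dz":0.6,"wx":0,"wy":0,"wz":70}]'
python3 - <<'E'
from h import *
im=arm.grab_frame('wrist');cal=arm.calibration('wrist')
p=proj(cal,np.array([.6436,-.0488,.062]));B=blob(im,'red',p,30);print(p,B,B[0] and at_z(cal,B[1],.0625))
go(.6438,-.0485,.042)
E
```

```text
t: 25.75
eef_pos: [0.6426, -0.0491, 0.1488]
ee_rot: [3.141, -0.001, -2.791]
force: [-0.3, 0.2, -0.3]
width: 0.04
gripper_force: 0.0
[282.59798782 215.84524071] (np.int32(384), array([283.21614583, 217.27083333])) [ 0.64436828 -0.04801699  0.0625    ]
move d(cm) [-0.13  0.02 10.71] wz(deg) None yaw now -160.0
```

```bash
python3 -m crank '[{"dx":-0.1,"dy":0,"dz":1.5,"wx":0,"wy":0,"wz":0},{"dx":-0.1,"dy":0,"dz":3.5,"wx":0,"wy":0,"wz":0},{"dx":-0.1,"dy":0,"dz":5.5,"wx":0,"wy":0,"wz":0},{"dx":-0.1,"dy":0,"dz":7.5,"wx":0,"wy":0,"wz":0},{"dx":-0.1,"dy":0,"dz":9.2,"wx":0,"wy":0,"wz":0},{"dx":-0.1,"dy":0,"dz":10.2,"wx":0,"wy":0,"wz":0},{"dx":-0.1,"dy":0,"dz":10.7,"wx":0,"wy":0,"wz":0},{"dx":-0.1,"dy":0,"dz":10.7,"wx":0,"wy":0,"wz":0},{"dx":-0.1,"dy":0,"dz":10.7,"wx":0,"wy":0,"wz":0},{"dx":-0.1,"dy":0,"dz":10.7,"wx":0,"wy":0,"wz":0}]' && python3 -m crank '[{"dx":0,"dy":0,"dz":0,"wx":0,"wy":0,"wz":0},{"dx":0,"dy":0,"dz":0,"wx":0,"wy":0,"wz":0},{"dx":0,"dy":0,"dz":0,"wx":0,"wy":0,"wz":0},{"dx":0,"dy":0,"dz":0,"wx":0,"wy":0,"wz":0},{"dx":0,"dy":0,"dz":0,"wx":0,"wy":0,"wz":0},{"dx":0,"dy":0,"dz":0,"wx":0,"wy":0,"wz":0},{"dx":0,"dy":0,"dz":0,"wx":0,"wy":0,"wz":0},{"dx":0,"dy":0,"dz":0,"wx":0,"wy":0,"wz":0},{"dx":0,"dy":0,"dz":0,"wx":0,"wy":0,"wz":0},{"dx":0,"dy":0,"dz":0,"wx":0,"wy":0,"wz":0}]' 0 12
python3 -c "
from h import *
go(.532,-.2645,.18)"
```

```text
t: 27.05
eef_pos: [0.6446, -0.0484, 0.0432]
ee_rot: [-3.141, 0.001, -2.794]
force: [1.2, 0.2, -0.1]
width: 0.0403
gripper_force: 0.0
t: 28.3
eef_pos: [0.6443, -0.0484, 0.0426]
ee_rot: [-3.142, 0.0, -2.794]
force: [-0.2, 0.0, 1.0]
width: 0.0169
gripper_force: 12.0
move d(cm) [ 17.92 -16.48 -13.74] wz(deg) None yaw now -160.1
```

```bash
python3 -m crank '[{"dx":0,"dy":0,"dz":-2,"wx":0,"wy":0,"wz":0},{"dx":0,"dy":0,"dz":-6,"wx":0,"wy":0,"wz":0},{"dx":0,"dy":0,"dz":-10.5,"wx":0,"wy":0,"wz":0},{"dx":1.5,"dy":-1.3,"dz":-13.5,"wx":0,"wy":0,"wz":0},{"dx":4.5,"dy":-4.2,"dz":-14,"wx":0,"wy":0,"wz":0},{"dx":8,"dy":-7.5,"dz":-14,"wx":0,"wy":0,"wz":0},{"dx":11.5,"dy":-10.7,"dz":-14,"wx":0,"wy":0,"wz":0},{"dx":15,"dy":-13.8,"dz":-14,"wx":0,"wy":0,"wz":0},{"dx":17.3,"dy":-16,"dz":-13.7,"wx":0,"wy":0,"wz":0},{"dx":17.9,"dy":-16.5,"dz":-13.7,"wx":0,"wy":0,"wz":0}]'
python3 -c "
from h import *
go(.532,-.2645,.0486)
im=arm.grab_frame('side');cv2.imwrite('pics/s7.png',cv2.resize(im[120:340,150:400],None,fx=2,fy=2)[:,:,::-1])"
```

```text
t: 29.55
eef_pos: [0.5309, -0.266, 0.1793]
ee_rot: [3.141, -0.001, -2.796]
force: [0.1, 0.4, -0.5]
width: 0.0164
gripper_force: 12.0
move d(cm) [-0.16  0.1  13.07] wz(deg) None yaw now -160.2
```

View pics/s7.png

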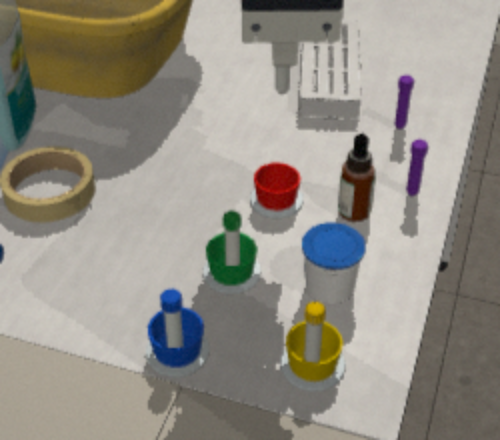

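The red vial hangs straight at crop (283,80) above the red cup (277,185), and the rest are in place. I'll lower and release.

```bash
python3 -m crank '[{"dx":-0.1,"dy":0,"dz":2,"wx":0,"wy":0,"wz":0},{"dx":-0.1,"dy":0,"dz":5,"wx":0,"wy":0,"wz":0},{"dx":-0.1,"dy":0,"dz":7.5,"wx":0,"wy":0,"wz":0},{"dx":-0.1,"dy":0,"dz":9.5,"wx":0,"wy":0,"wz":0},{"dx":-0.1,"dy":0,"dz":11.2,"wx":0,"wy":0,"wz":0},{"dx":-0.1,"dy":0,"dz":12.2,"wx":0,"wy":0,"wz":0},{"dx":-0.1,"dy":0,"dz":12.8,"wx":0,"wy":0,"wz":0},{"dx":-0.1,"dy":0,"dz":12.9,"wx":0,"wy":0,"wz":0},{"dx":-0.1,"dy":0,"dz":12.9,"wx":0,"wy":0,"wz":0},{"dx":-0.1,"dy":0,"dz":12.9,"wx":0,"wy":0,"wz":0}]' && python3 -m crank '[{"dx":0,"dy":0,"dz":0,"wx":0,"wy":0,"wz":0},{"dx":0,"dy":0,"dz":0,"wx":0,"wy":0,"wz":0},{"dx":0,"dy":0,"dz":0,"wx":0,"wy":0,"wz":0},{"dx":0,"dy":0,"dz":0,"wx":0,"wy":0,"wz":0},{"dx":0,"dy":0,"dz":-1,"wx":0,"wy":0,"wz":0},{"dx":0,"dy":0,"dz":-3,"wx":0,"wy":0,"wz":0},{"dx":0,"dy":0,"dz":-6,"wx":0,"wy":0,"wz":0},{"dx":0,"dy":0,"dz":-10,"wx":0,"wy":0,"wz":0},{"dx":0,"dy":0,"dz":-14,"wx":0,"wy":0,"wz":0},{"dx":0,"dy":0,"dz":-16,"wx":0,"wy":0,"wz":0}]' 4 && python3 -m crank '[{"dx":0,"dy":0,"dz":-2,"wx":0,"wy":0,"wz":0},{"dx":0,"dy":0,"dz":-4,"wx":0,"wy":0,"wz":0},{"dx":-1,"dy":0,"dz":-5,"wx":0,"wy":0,"wz":0},{"dx":-3,"dy":0,"dz":-5,"wx":0,"wy":0,"wz":0},{"dx":-5,"dy":0,"dz":-5,"wx":0,"wy":0,"wz":0},{"dx":-7,"dy":0,"dz":-5,"wx":0,"wy":0,"wz":0},{"dx":-8,"dy":0,"dz":-5,"wx":0,"wy":0,"wz":0},{"dx":-8,"dy":0,"dz":-5,"wx":0,"wy":0,"wz":0},{"dx":-8,"dy":0,"dz":-5,"wx":0,"wy":0,"wz":0},{"dx":-8,"dy":0,"dz":-5,"wx":0,"wy":0,"wz":0}]'
python3 - <<'E'
from h import *
im=arm.grab_frame('side')
C={'green':(.5415,-.151),'blue':(.555,-.046),'yellow':(.439,-.069),'red':(.532,-.2645)}
for k in C:
    print(k,C[k],[(np.round(d['centre'],3).tolist(),round(d['confidence'],2)) for d in arm.mark_of('side','vial_'+k)][:3])
cv2.imwrite('pics/s8.png',cv2.resize(im[120:340,150:400],None,fx=2.4,fy=2.4)[:,:,::-1])
E
```

```text
t: 30.85
eef_pos: [0.5335, -0.2644, 0.0511]
ee_rot: [-3.141, 0.001, -2.794]
force: [0.4, -0.7, 0.0]
width: 0.0168
gripper_force: 12.0
t: 32.1
eef_pos: [0.534, -0.2646, 0.2141]
ee_rot: [-3.139, 0.003, -2.793]
force: [0.5, 0.2, 0.3]
width: 0.0399
gripper_force: 0.0
t: 33.35
eef_pos: [0.6079, -0.2372, 0.2609]
ee_rot: [-3.141, 0.0, -2.794]
force: [0.1, 0.7, 0.3]
width: 0.04
gripper_force: 0.0
green (0.5415, -0.151) [([0.543, -0.152, 0.002], 0.71), ([0.436, -0.431, -0.001], 0.61)]
blue (0.555, -0.046) [([0.556, -0.042, 0.005], 0.65)]
yellow (0.439, -0.069) [([0.438, -0.068, 0.006], 0.52)]
red (0.532, -0.2645) [([0.537, -0.261, 0.005], 0.46)]
```

View pics/s8.png

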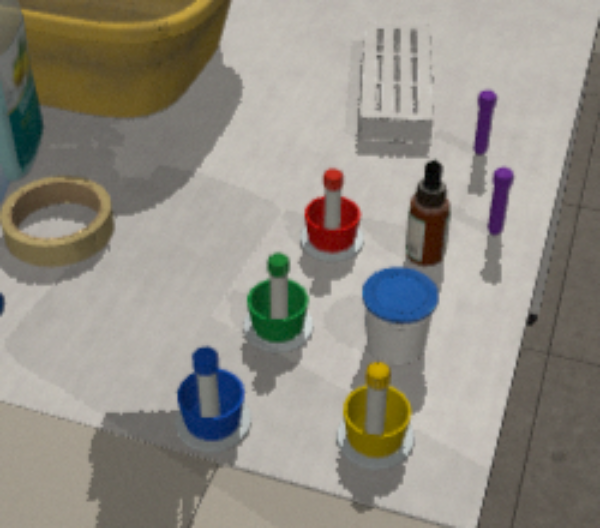

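All four vials stand upright in their own cups: red (333,205), green (279,290), blue (208,385) and yellow (377,400). The jar and dropper are in place and the arm is clear, so I'll hand in.

```bash
python3 -c "
from station import arm
print(arm.job_done())"
```

```text
the job is handed in; nothing more can be done
None
```

The job is handed in: all four vials stand upright in the cups of their own colours, red placed last, and the last side view shows the jar and dropper bottle still in place; the hand-in returned no verdict.

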